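# Index the rotating toiletries caddy and load the shampoo

### The arm

A 6-joint arm with a two-finger parallel gripper is mounted at the origin on the work surface. World frame = base frame: x ahead of the robot, y to its left, z up, the work surface at z = 0. Lengths are in m, angles in rad, forces in N, time in s.
With the tool pointing down it reaches from about 0.275 to 0.85 m from the base axis. Payload 19 kg.
Tool frame: the origin (TCP) lies midway between the tips of the shut fingers; the grasp point (between the pads) lies 19 mm behind it; z points along the fingers, y is the line along which they close (so a half turn about z gives the same grasp; the last joint's range is limited). The gripper opens to 85 mm and grips with 20 to 120 N. Pads are 22 mm wide; open, the fingers measure 114 mm over their backs; the gripper's body (76 mm by 85 mm) begins 54 mm behind the grasp point. The pads swing forward as they close: fully open they stand 13 mm farther back than shut.
Start: joints at [-1.383, 0.15, 1.437, -0, 1.554, -0.134], TCP at [0.182, -0.545, 0.231] pointing down, gripper open.
Joint ranges: [-2.8, 2.8], [-0.68, 2.1], [0.12, 2.68], [-1.39, 4.53], [0.16, 2.79], [-2.81, 2.81]. Speed limits (rad/s): [1.89, 1.89, 2.22, 3.01, 3.01, 3.01].

### API

Orientations are given as a rotation vector (axis times angle).
In Python, from bench import get_state, viewer, close_job gives the robot as it stands.
- The arm moves only by the tool move_arm, never from a script. Its argument "motion" is text: rows parted by semicolons, each of 4 numbers parted by spaces: the shift along the tool's x, y, z in mm, then the turn about the tool's z in degrees. In form: tx ty tz roll; .... A call has exactly 10 rows; each row shifts and turns the commanded pose from where the row before left it, along the tool's axes as they then stand; what a row does not reach is not made up. A row lasts 1/10 s, in which the tool goes at most 50 mm and 8.59 degrees, less where a joint would pass 70% of its speed; a pose out of reach is approached as far as the arm can. A call is refused whole if a number of a shift passes 50 or a number of a turn 8.59, either way. A call with a gripper value outside its range is refused whole. "gripper" is the finger opening in mm, from 0 to 85.4, set as the call begins (left out, the last holds). The fingers move at their own pace and stop on an object; "grip_force" is the grip in N (left out, the last holds). Time passes only in rows, so rows that do not move let the fingers close, or fill a call up. It gives the time, the measured TCP pose, the force, the opening and the grip force at its end, in the units of the state.
- get_state(): the state, without advancing time (a new reading comes with each control period).
- viewer.camera(name): name is "scene" or "top" or "wrist"; returns the picture (400x640x3 uint8, red, green, blue); there is no depth.
- viewer.camera_model(name): a dict with "vertical_fov" (degrees; the focal length in pixels is half the picture's height over the tangent of half this angle, whatever the lens; pixels are square), "cx", "cy" (the principal point, pixels), "position" and "rotation" of the camera in the world; the wrist camera has in their place "hand_eye" (4x4, takes a point from camera to tool coordinates, whose origin is the TCP and whose axes are the flange's). Camera axes: x right, y down, z forward; pixel columns grow to the right and rows downward; lengths in m; the calibration is good to about 2 mm. A picture is of the moment at which its call begins: read the wrist's pose just before it. camera_model takes no time and is no camera call.
- close_job(): hands the job in; it is judged then, once.
The state is a dict: "time_s": time; "q": joint angles; "joint_velocities": joint speeds; "tau": joint torques, N m; "position": TCP position; "eef_rot": TCP orientation; "ft_force": force on the tool from outside, world axes, zero at the start; "torque": the same for the moment, N m; "gripper_width": finger opening in m; "grip_force": force on a finger pad.
Only numpy, scipy, OpenCV 4.12 (cv2) and the standard library are available. Lean on these libraries where they do the work, as an engineer would, in place of code of your own. Each camera call takes 0.05 s, during which the arm holds its last target. There are 200 camera calls.

### The job

Turn the round toiletries caddy by its steel post until its empty orange compartment clicks into place in line with the orange pointer on the base. Then stand the green shampoo bottle upright in that compartment, without ever tipping it over, leaving the caddy clicked in there. Leave the other things on the counter where they stand.

Things in the scene. Friction and masses are not known exactly. Their poses are not given: they have to be found in the camera images.
- caddy_base: Fixed grey round base of the caddy, 224 mm in diameter, 18 mm high. Origin: centre of its underside, on the turning axis (vertical). Its own -x axis points along the orange pointer. It may stand anywhere and be yawed.
- pointer (a point): Outer end of the orange pointer, a low orange bar (22 mm wide, 10 mm high) sticking out of the base towards the robot side, 148 mm from the turning axis; its top is 10 mm above the counter.
- caddy (a joint): Angle of the round ivory tray (215 mm diameter, on the base), rad, positive counter-clockwise seen from above. 0 = orange compartment in line with the pointer. Spring detents at -3.14, -1.57, 0, +1.57 pull the tray in when let go within about 30 degrees; stops at -3.3 and +1.75. Passing a crest takes about 5 N at the post. Starts near -3.14 or -1.57.
- post (a point): Top centre of the upright round steel turning post on the tray: 22 mm diameter, its top 134 mm above the counter, 105 mm above the tray floor, 92 mm from the turning axis, 135 degrees counter-clockwise (from above) from the orange compartment. It turns with the tray; all else in the tray stays lower than 85 mm above the counter.
- pocket (a point): Floor centre of the empty orange compartment, 60 mm from the turning axis, 30 mm above the counter; its own -x points outwards. A quarter of the tray between two 4 mm dividers and the orange rim (inner radius 101 mm), walls 36 mm high, orange disc on its floor; an 80 mm circle fits in. The other quarters hold a blue-lidded jar, a carton and an amber jar, fixed.
- shampoo: Bright green round bottle with a white label band and white cap, standing upright; body 48 mm diameter up to 98 mm, cap 28 mm diameter, 128 mm high overall, about 150 g. Origin: centre of its underside, z up along the bottle. It may stand left or right of the caddy.
- mouthwash: Blue bottle of the same shape with a black cap; leave alone. Origin: centre of its underside.
- tissues: Green flat pack of tissues, 110 x 70 x 26 mm, lying; leave alone. Origin: centre of its underside.
- carton: Orange open carton, 90 x 75 x 70 mm; leave alone. Origin: centre of its underside.
- tumbler: Blue tumbler, 72 mm diameter, 95 mm high, with two toothbrushes up to 175 mm; leave alone. Origin: centre of its underside.
- soapdish: White soap dish with soap, 125 x 90 x 28 mm; leave alone. Origin: centre of its underside.
- hairbrush: Wooden hairbrush, 185 mm long, 38 mm high, lying bristles down; leave alone. Origin: on the counter under its middle.

How it is judged:
By the outcome, as a careful person would: the job done as asked, in the order asked, and still so for the second after the job is handed in, with the robot touching nothing.
It also fails if it takes over 72 s, if anything falls off the work surface, if the arm or the gripper's body presses on something with over 40 N, if the wrist force passes 120 N, or if a joint passes its speed limit or range.

## Working session

There is one attempt and no reset: what is moved stays moved. The work goes in short steps, Python scripts to look and compute and a tool call to move; the robot and the scene stay as the last step left them, time stands still between calls to the robot, and variables do not carry over. Pictures are saved under pics/ and viewed, at most 10 in all, crops included, and the job is handed in when it is done.

Besides the shell and the picture viewer there is one more tool, called after "Request:" as a command line: name --argument value ..., lists and objects as JSON in quotes. move_arm: Moves the arm, as the interface text tells. Its arguments: {"type":"object","properties":{"motion":{"type":"string"},"gripper":{"type":"number"},"grip_force":{"type":"number"}},"required":["motion"]}

```bash
mkdir -p pics; python3 - <<'E'
from bench import get_state, viewer
import cv2
s=get_state();print(s['time_s'],s['position'],s['eef_rot'],s['ft_force'])
for n in ('scene','top','wrist'):
    im=viewer.camera(n);cv2.imwrite(f'pics/{n}0.png',im[:,:,::-1])
    print(n,viewer.camera_model(n))
E
```

```text
0.0 [ 0.18176971 -0.54526855  0.23068362] [-3.09985715e+00 -5.02985513e-01  7.32299989e-05] [-0.21947462  0.3783039   0.20087953]
scene {'vertical_fov': 45.44832082029233, 'cx': 320.2638009682273, 'cy': 197.27911158200746, 'position': array([ 1.14740495, -0.79323292,  0.91739201]), 'rotation': array([-2.19646387, -0.5973043 ,  0.3010248 ])}
top {'vertical_fov': 42.751364083165285, 'cx': 315.1830463292685, 'cy': 184.94646100515445, 'position': array([0.45005727, 0.06030527, 1.64912056]), 'rotation': array([-2.17148521,  2.17461054, -0.11925037])}
wrist {'vertical_fov': 58.432958216701735, 'cx': 319.155003887363, 'cy': 206.32977913070613, 'hand_eye': array([[ 2.13471603e-04, -9.63899099e-01, -2.66267689e-01,
         6.69188881e-02],
       [ 9.99999932e-01,  2.85583678e-04, -2.32105750e-04,
         7.21526766e-04],
       [ 2.99768229e-04, -2.66267621e-01,  9.63899094e-01,
        -1.42755553e-01],
       [ 0.00000000e+00,  0.00000000e+00,  0.00000000e+00,
         1.00000000e+00]])}
```

View pics/scene0.png

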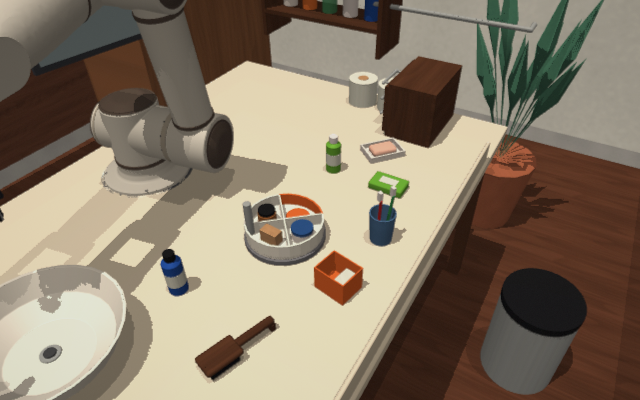

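View pics/top0.png

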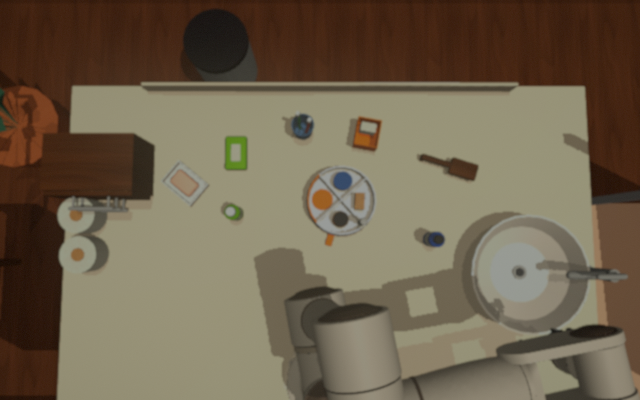

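The top picture shows the caddy at about (340,201) with its orange disc at (322,200) and the pointer tip at (329,243). The shampoo is at (233,212), and the mouthwash is at (433,239). I'll enlarge both views.

```bash
python3 - <<'E'
import cv2,numpy as np
t=cv2.imread('pics/top0.png');s=cv2.imread('pics/scene0.png')
a=cv2.resize(t[150:260,210:400],(760,440),interpolation=cv2.INTER_CUBIC)
cv2.imwrite('pics/topc.png',a)
a=cv2.resize(s[130:270,230:430],(800,560),interpolation=cv2.INTER_CUBIC)
cv2.imwrite('pics/scenec.png',a)
E
```

```text
(no output)
```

View pics/topc.png

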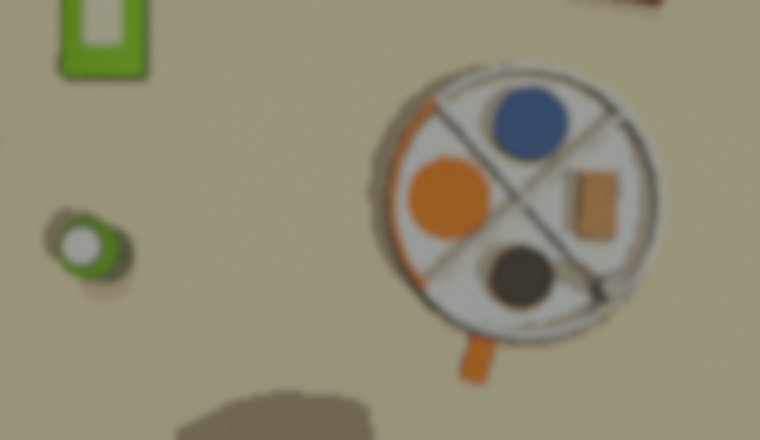

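View pics/scenec.png

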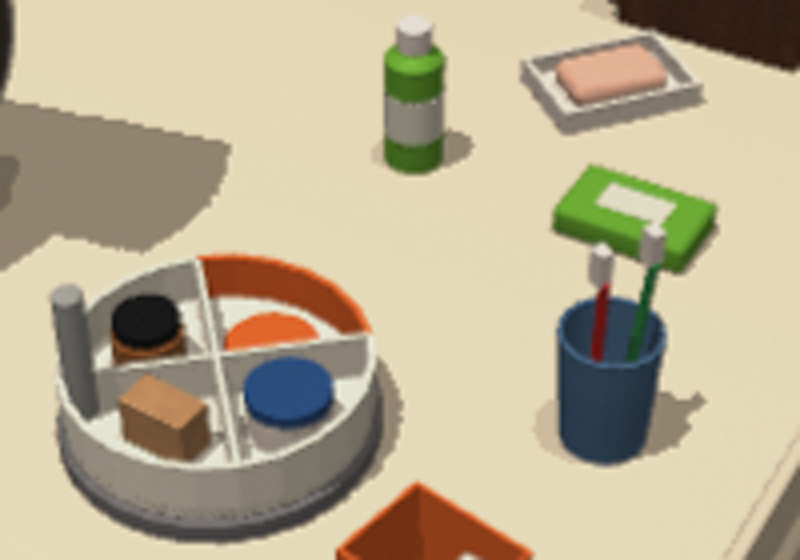

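The crops show these positions:

| Feature | topc | scenec |
|---|---|---|
| Post top | (615,287) | (67,294) |
| Cap top | (81,246) | (413,24) |
| Divider crossing | (519,200) | (220,352) |
| Orange disc | (449,198) | not used |
| Pointer end | (474,382) | not used |

```bash
cat > h.py <<'E'
import numpy as np
from scipy.spatial.transform import Rotation as R
from bench import viewer,get_state
def ray(n,uv,st=None):
    m=viewer.camera_model(n);f=200/np.tan(np.radians(m['vertical_fov']/2))
    d=np.array([(uv[0]-m['cx'])/f,(uv[1]-m['cy'])/f,1])
    if n=='wrist':
        Rt=R.from_rotvec(st[1]).as_matrix();H=m['hand_eye']
        return Rt@H[:3,3]+st[0],Rt@H[:3,:3]@d
    return m['position'],R.from_rotvec(m['rotation']).as_matrix()@d
def tri(rays):
    A=0;b=0
    for o,d in rays:
        d=d/np.linalg.norm(d);P=np.eye(3)-np.outer(d,d);A=A+P;b=b+P@o
    x=np.linalg.solve(A,b)
    return x.round(4),[round(1e3*np.linalg.norm(np.cross(x-o,d/np.linalg.norm(d))),1) for o,d in rays]
def onz(r,z): o,d=r;return (o+d*(z-o[2])/d[2]).round(4)
E
python3 - <<'E'
from h import *
T=lambda u,v:ray('top',((u+.5)/4-.5+210,(v+.5)/4-.5+150))
S=lambda u,v:ray('scene',((u+.5)/4-.5+230,(v+.5)/4-.5+130))
post=tri([T(615,287),S(67,294)]);print('post',post)
print('cap',tri([T(81,246),S(413,24)]))
c=tri([T(519,200),S(220,352)]);print('ctr',c)
d=onz(T(449,198),.031);p=onz(T(474,382),.01)
for n,x in(('post',post[0]),('disc',d),('ptr',p)):
    v=(x-c[0])[:2];print(n,x,np.hypot(*v),np.degrees(np.arctan2(v[1],v[0])))
print(onz(T(519,200),.066), onz(T(81,246),.128),onz(T(615,287),.134))
E
```

```text
post (array([ 0.4967, -0.094 ,  0.1335]), [np.float64(1.0), np.float64(1.0)])
cap (array([0.5271, 0.3015, 0.1294]), [np.float64(0.1), np.float64(0.1)])
ctr (array([ 0.5658, -0.0278,  0.0633]), [np.float64(0.1), np.float64(0.1)])
post [ 0.4967 -0.094   0.1335] 0.09569352120180342 -136.22788117336475
disc [0.5698 0.0259 0.031 ] 0.05384876971667969 85.74002507489207
ptr [0.4243 0.006  0.01  ] 0.14548089221612573 166.5655406893887
[ 0.5655 -0.0277  0.066 ] [0.5272 0.3017 0.128 ] [ 0.4959 -0.0946  0.134 ]
```

Request:
move_arm --motion "36.8 -27.4 0 0;36.8 -27.4 0 0;36.8 -27.4 0 0;36.8 -27.4 0 0;36.8 -27.4 0 0;36.8 -27.4 0 0;36.8 -27.4 0 0;36.8 -27.4 0 0;36.8 -27.4 0 0;36.8 -27.4 0 0"

```text
time_s: 1.15
position: [0.4449, -0.1673, 0.2314]
eef_rot: [3.101, 0.503, 0.0]
ft_force: [1.0, -0.7, 0.5]
gripper_width: 0.0852
grip_force: 0.0
```

Request:
move_arm --motion "36.8 -27.4 0 0;36.8 -27.4 0 0;0 0 0 -6.3;0 0 0 -6.3;0 0 0 -6.3;0 0 0 -6.3;0 0 0 0;0 0 0 0;0 0 0 0;0 0 0 0"

```text
time_s: 2.15
position: [0.4967, -0.0939, 0.2313]
eef_rot: [-2.917, -1.165, 0.0]
ft_force: [0.9, -1.0, 0.1]
gripper_width: 0.0858
grip_force: 0.0
```

```bash
python3 - <<'E'
from h import *
import cv2
s=get_state();im=viewer.camera('wrist');cv2.imwrite('pics/w1.png',im[:,:,::-1])
Rm=R.from_rotvec(s['eef_rot']).as_matrix()
print(s['time_s'],list(s['position']),list(s['eef_rot']),np.degrees(np.arctan2(Rm[1,0],Rm[0,0])),s['q'],s['gripper_width'])
E
```

```text
2.15 [np.float64(0.4967281373065241), np.float64(-0.09390559739424588), np.float64(0.23127307273663414)] [np.float64(-2.917406089398942), np.float64(-1.1650616761169168), np.float64(0.0001159259572155854)] 43.53844324799175 [-3.39398705e-01  4.98330354e-03  1.59374188e+00  6.84155567e-05
  1.54302549e+00  4.71506532e-01] 0.08583607065831125
```

View pics/w1.png

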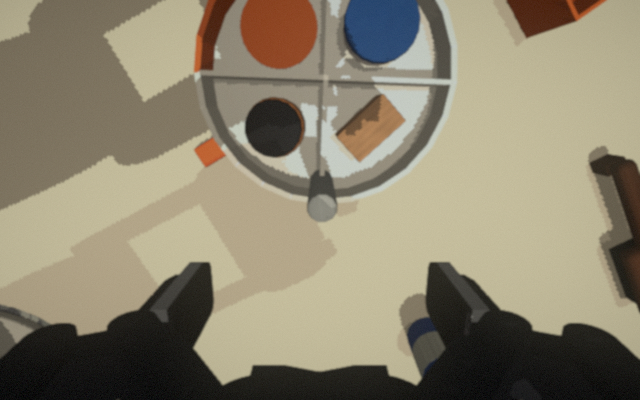

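Wrist picture: the post top is at (321,207), the divider crossing at (323,80), the orange disc centre at (279,26) and the pointer's visible part around (209,152).

```bash
python3 - <<'E'
from h import *
st=(np.array([0.496728,-0.093906,0.231273]),np.array([-2.917406,-1.165062,0.000116]))
W=lambda u,v:ray('wrist',(u,v),st)
T=lambda u,v:ray('top',((u+.5)/4-.5+210,(v+.5)/4-.5+150))
S=lambda u,v:ray('scene',((u+.5)/4-.5+230,(v+.5)/4-.5+130))
post=tri([T(615,287),S(67,294),W(321,207)]);c=tri([T(519,200),S(220,352),W(323,80)])
print(post,onz(W(321,207),.134));print(c,onz(W(323,80),.066))
for n,x in(('post',post[0]),('disc',onz(W(279,26),.031)),('ptrW',onz(W(209,152),.010)),('ptrT',onz(T(474,382),.01)),('div',onz(W(200,75),.066)),('div2',onz(W(450,83),.066))):
    v=(x-c[0])[:2];print(n,x,np.hypot(*v),np.degrees(np.arctan2(v[1],v[0])))
E
```

```text
(array([ 0.4972, -0.0946,  0.134 ]), [np.float64(1.3), np.float64(1.0), np.float64(0.9)]) [ 0.4978 -0.0952  0.134 ]
(array([ 0.5653, -0.0308,  0.0644]), [np.float64(3.0), np.float64(2.4), np.float64(5.1)]) [ 0.5631 -0.0356  0.066 ]
post [ 0.4972 -0.0946  0.134 ] 0.09331693308290841 -136.86720717994712
disc [0.5709 0.0245 0.031 ] 0.055582821087094884 84.21760767763602
ptrW [0.4369 0.0028 0.01  ] 0.1327234719256545 165.3355385115889
ptrT [0.4243 0.006  0.01  ] 0.14572316219462164 165.37250948856007
div [0.4971 0.0394 0.066 ] 0.09787379628889444 134.172083934969
div2 [ 0.6328 -0.1123  0.066 ] 0.10582296537141642 -50.36773684715614
```

Request:
move_arm --motion "0 0 33 0;0 0 33 0;0 0 33 0;0 0 34 0;0 0 0 0;0 0 0 0;0 0 0 0;0 0 0 0;0 0 0 0;0 0 0 0" --gripper 45

```text
time_s: 3.2
position: [0.497, -0.0939, 0.0989]
eef_rot: [2.916, 1.167, 0.001]
ft_force: [-0.4, -0.1, -0.8]
gripper_width: 0.045
grip_force: 0.0
```

Request:
move_arm --motion "0 0 0 0;0 0 0 0;0 0 0 0;0 0 0 0;0 0 0 0;0 0 0 0;0 0 0 0;0 0 0 0;0 0 0 0;0 0 0 0" --gripper 28 --grip_force 20

```text
time_s: 4.2
position: [0.4968, -0.0939, 0.0983]
eef_rot: [-2.916, -1.168, 0.0]
ft_force: [0.3, 0.8, -0.4]
gripper_width: 0.0284
grip_force: 0.0
```

Request:
move_arm --motion "0.2 6.3 0 -3.9;0.2 6.3 0 -3.9;0.2 6.3 0 -3.9;0.2 6.3 0 -3.9;0.2 6.3 0 -3.9;0.2 6.3 0 -3.9;0.2 6.3 0 -3.9;0.2 6.3 0 -3.9;0.2 6.3 0 -3.9;0.2 6.3 0 -3.9"

```text
time_s: 5.2
position: [0.552, -0.122, 0.0982]
eef_rot: [-2.356, -2.077, 0.0]
ft_force: [-1.2, -0.1, 0.6]
gripper_width: 0.0277
grip_force: 0.3
```

Request:
move_arm --motion "0.2 6.3 0 -3.9;0.2 6.3 0 -3.9;0.2 6.3 0 -3.9;0.2 6.3 0 -3.9;0.2 6.3 0 -3.9;0.2 6.3 0 -3.9;0.2 6.3 0 -3.9;0.2 6.3 0 -3.9;0.2 6.3 0 -3.9;0.2 6.3 0 -3.9"

```text
time_s: 6.2
position: [0.6125, -0.1091, 0.0982]
eef_rot: [-1.528, -2.745, 0.0]
ft_force: [-1.1, -1.2, -0.1]
gripper_width: 0.0278
grip_force: 0.3
```

Request:
move_arm --motion "0 0 0 0;0 0 0 0;0 0 0 0;0 0 0 0;0 0 0 0;0 0 0 0;0 0 0 0;0 0 0 0;0 0 0 0;0 0 0 0" --gripper 50

```text
time_s: 7.2
position: [0.6123, -0.1091, 0.0983]
eef_rot: [-1.532, -2.743, -0.0]
ft_force: [0.6, 0.1, 0.6]
gripper_width: 0.0499
grip_force: 0.0
```

Request:
move_arm --motion "0 0 -15 0;0 0 -25 0;0 0 -35 0;0 0 -35 0;0 0 -35 0;0 0 0 0;0 0 0 0;0 0 0 0;0 0 0 0;0 0 0 0"

```text
time_s: 8.2
position: [0.6121, -0.109, 0.2425]
eef_rot: [-1.531, -2.742, 0.0]
ft_force: [0.5, -0.1, -0.2]
gripper_width: 0.0498
grip_force: 0.0
```

```bash
python3 - <<'E'
from h import *
import cv2
s=get_state();im=viewer.camera('wrist');t=viewer.camera('top')
print(s['time_s'],list(s['position'].round(5)),list(s['eef_rot'].round(5)),s['q'].round(2))
a=cv2.resize(t[150:260,290:400],(400,400),interpolation=cv2.INTER_CUBIC)
cv2.imwrite('pics/w2.png',np.hstack([cv2.resize(im,(400,250)),np.zeros((250,1,3),np.uint8)])[:,:,::-1])
cv2.imwrite('pics/c2.png',np.hstack([np.vstack([im[:,120:520]]),a])[:,:,::-1])
cv2.imwrite('pics/w2full.png',im[:,:,::-1])
E
```

```text
8.2 [np.float64(0.61213), np.float64(-0.10901), np.float64(0.24252)] [np.float64(-1.53112), np.float64(-2.74164), np.float64(0.00027)] [-0.3   0.25  1.3   0.    1.6  -0.85]
```

View pics/c2.png

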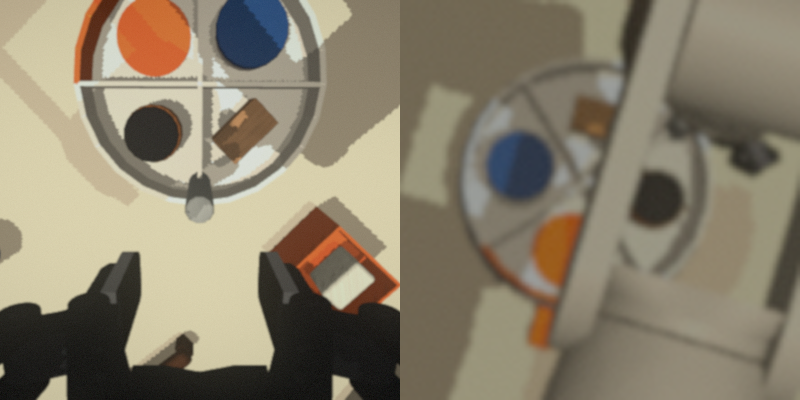

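The caddy has turned to the pointer. In the full wrist picture the post is at (320,209), the crossing at (321,84) and the disc at (273,36). The top crop shows the disc and pointer in line.

```bash
python3 - <<'E'
from h import *
st=(np.array([0.61213,-0.10901,0.24252]),np.array([-1.53112,-2.74164,0.00027]))
W=lambda u,v:ray('wrist',(u,v),st)
c=onz(W(321,84),.066)
T=lambda u,v:ray('top',((u+.5)/3.636-.5+290,(v+.5)/3.636-.5+150))
for n,x in(('post',onz(W(320,209),.134)),('disc',onz(W(273,36),.031)),('discT',onz(T(160,248),.031)),('ptrT',onz(T(141,325),.01))):
  for cc in (c,np.array([.565,-.030,0])):
    v=(x-cc)[:2];print(n,x,cc,np.hypot(*v),np.degrees(np.arctan2(v[1],v[0])))
Rm=R.from_rotvec([-1.53112,-2.74164,0.00027]).as_matrix();print(Rm.round(3))
E
```

```text
post [ 0.6144 -0.1128  0.134 ] [ 0.5676 -0.0351  0.066 ] 0.09070573300514138 -58.9387464896882
post [ 0.6144 -0.1128  0.134 ] [ 0.565 -0.03   0.   ] 0.09641680351474011 -59.178922097438345
disc [ 0.5077 -0.0209  0.031 ] [ 0.5676 -0.0351  0.066 ] 0.06156013320323466 166.66355197881492
disc [ 0.5077 -0.0209  0.031 ] [ 0.565 -0.03   0.   ] 0.05801810062385694 170.9760330946211
discT [ 0.5104 -0.0111  0.031 ] [ 0.5676 -0.0351  0.066 ] 0.06203096001191666 157.23803271556451
discT [ 0.5104 -0.0111  0.031 ] [ 0.565 -0.03   0.   ] 0.057778629267229924 160.9065079995144
ptrT [0.4437 0.005  0.01  ] [ 0.5676 -0.0351  0.066 ] 0.13022757004567045 162.06592429978312
ptrT [0.4437 0.005  0.01  ] [ 0.565 -0.03   0.   ] 0.1262485247438559 163.904990827083
[[-0.525  0.851 -0.001]
 [ 0.851  0.525  0.001]
 [ 0.001 -0.001 -1.   ]]
```

Request:
move_arm --motion "39.4 14.3 0 0;39.4 14.3 0 0;39.4 14.3 0 0;39.4 14.3 0 0;39.4 14.3 0 0;39.4 14.3 0 0;39.4 14.3 0 0;39.4 14.3 0 0;39.4 14.3 0 0;39.4 14.3 0 0" --gripper 85

```text
time_s: 9.3
position: [0.5267, 0.303, 0.2433]
eef_rot: [-1.532, -2.743, -0.0]
ft_force: [1.2, 0.6, 0.1]
gripper_width: 0.0853
grip_force: 0.0
```

Request:
move_arm --motion "0 0 0 0;0 0 0 0;0 0 0 0;0 0 0 0;0 0 0 0;0 0 0 0;0 0 0 0;0 0 0 0;0 0 0 0;0 0 0 0"

```text
time_s: 10.3
position: [0.5274, 0.3014, 0.2434]
eef_rot: [-1.532, -2.743, -0.0]
ft_force: [0.0, -0.6, 0.5]
gripper_width: 0.0848
grip_force: 0.0
```

```bash
python3 - <<'E'
from h import *
import cv2
s=get_state();im=viewer.camera('wrist');t=viewer.camera('top')
print(s['time_s'],list(s['position'].round(5)),list(s['eef_rot'].round(5)),s['q'].round(2))
a=cv2.resize(t[150:260,290:400],(400,400),interpolation=cv2.INTER_CUBIC)
cv2.imwrite('pics/c3.png',np.hstack([im[:,120:520],a])[:,:,::-1])
E
```

```text
10.3 [np.float64(0.52741), np.float64(0.30138), np.float64(0.24336)] [np.float64(-1.53176), np.float64(-2.74279), np.float64(-0.00018)] [ 0.39  0.21  1.34  0.    1.59 -0.16]
```

View pics/c3.png

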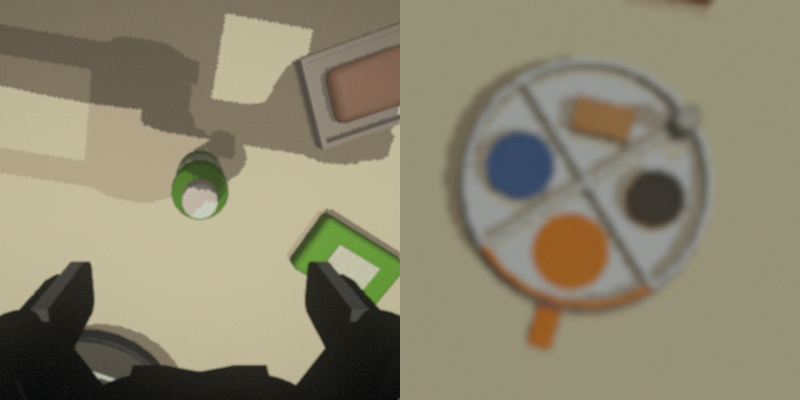

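The shampoo cap is at wrist (320,202). In the top crop the pocket disc is at (171,251), the crossing at (185,183) and the pointer end at (141,347), so all are in line.

```bash
python3 - <<'E'
from h import *
st=(np.array([0.52741,0.30138,0.24336]),np.array([-1.53176,-2.74279,-.00018]))
print('cap',onz(ray('wrist',(320,202),st),.128), tri([ray('wrist',(320,202),st),ray('top',(229.9,211.1)),ray('scene',(332.9,135.6))]))
T=lambda u,v:ray('top',((u+.5)/3.636-.5+290,(v+.5)/3.636-.5+150))
c=onz(T(185,183),.066);d=onz(T(171,251),.031);p=onz(T(141,347),.01);po=onz(T(286,117),.134)
for x in(d,p,po):
    v=(x-c)[:2];print(x,c,np.hypot(*v),np.degrees(np.arctan2(v[1],v[0])))
E
```

```text
cap [0.528  0.3005 0.128 ] (array([0.5275, 0.3011, 0.1299]), [np.float64(0.3), np.float64(0.4), np.float64(0.1)])
[ 0.5077 -0.0207  0.031 ] [ 0.5645 -0.0312  0.066 ] 0.05776235798510995 169.52658483043217
[0.4245 0.0051 0.01  ] [ 0.5645 -0.0312  0.066 ] 0.14462949215149726 165.46412463291514
[ 0.6137 -0.1106  0.134 ] [ 0.5645 -0.0312  0.066 ] 0.09340770846134704 -58.21568429493378
```

Request:
move_arm --motion "0 0 25 0;0 0 25 0;0 0 25 0;0 0 25 0;0 0 25 0;0 0 25 0;0 0 20 0;0 0 12 0;0 0 0 0;0 0 0 0"

```text
time_s: 11.4
position: [0.5278, 0.3016, 0.0621]
eef_rot: [1.532, 2.743, 0.001]
ft_force: [0.9, -0.3, 0.8]
gripper_width: 0.085
grip_force: 0.0
```

Request:
move_arm --motion "0 0 0 0;0 0 0 0;0 0 0 0;0 0 0 0;0 0 0 0;0 0 0 0;0 0 0 0;0 0 0 0;0 0 0 0;0 0 0 0" --gripper 40 --grip_force 40

```text
time_s: 12.4
position: [0.5277, 0.3015, 0.0624]
eef_rot: [1.531, 2.742, 0.002]
ft_force: [-1.2, -1.8, 7.5]
gripper_width: 0.0467
grip_force: 41.2
```

Request:
move_arm --motion "0 0 -5 0;0 0 -10 0;0 0 -15 0;0 0 -15 0;0 0 -15 0;0 0 -15 0;0 0 -15 0;0 0 -10 0;0 0 0 0;0 0 0 0"

```text
time_s: 13.4
position: [0.5273, 0.3014, 0.161]
eef_rot: [-1.532, -2.743, 0.0]
ft_force: [-0.3, -0.6, -2.2]
gripper_width: 0.0473
grip_force: 41.3
```

Request:
move_arm --motion "-6 -4.3 0 0;-12 -8.5 0 0;-15 -10.6 0 0;-15 -10.6 0 0;-15 -10.6 0 0;-15 -10.6 0 0;-15 -10.6 0 0;-15 -10.6 0 0;-15 -10.6 0 0;-15 -10.6 0 0"

```text
time_s: 14.4
position: [0.5163, 0.1306, 0.1614]
eef_rot: [1.533, 2.742, 0.0]
ft_force: [0.5, 0.5, -2.0]
gripper_width: 0.0469
grip_force: 41.3
```

Request:
move_arm --motion "-15 -10.6 0 0;-15 -10.6 0 0;-15 -10.6 0 0;-15 -10.6 0 0;-15 -10.6 0 0;-15 -10.6 0 0;-15 -10.7 0 0;-12 -8.6 0 0;-6 -4.4 0 0;0 0 0 0"

```text
time_s: 15.4
position: [0.5067, -0.0188, 0.1614]
eef_rot: [1.534, 2.742, 0.0]
ft_force: [-0.5, 1.0, -1.1]
gripper_width: 0.0472
grip_force: 41.3
```

```bash
python3 - <<'E'
from h import *
import cv2
s=get_state();im=viewer.camera('wrist');t=viewer.camera('scene')
print(s['time_s'],list(s['position'].round(5)),s['gripper_width'],s['grip_force'],s['ft_force'])
a=cv2.resize(t[130:270,220:360],(400,400),interpolation=cv2.INTER_CUBIC)
cv2.imwrite('pics/c4.png',np.hstack([im[:,120:520],a])[:,:,::-1])
E
```

```text
15.4 [np.float64(0.50668), np.float64(-0.01883), np.float64(0.16135)] 0.047223830275620764 41.315697664394975 [-0.46876161  0.99289746 -1.12781693]
```

View pics/c4.png

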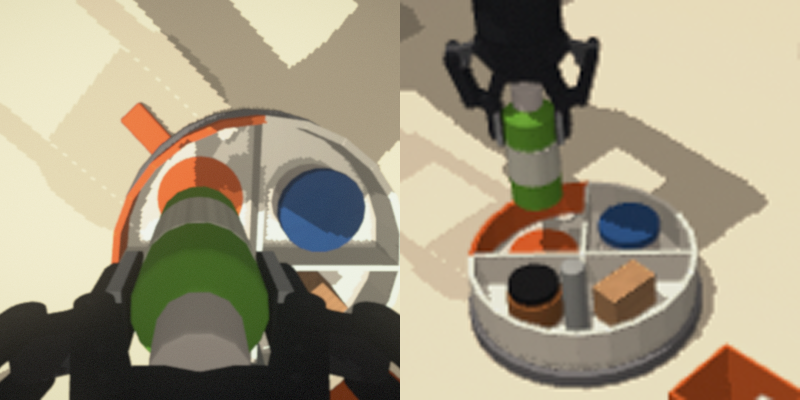

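The bottle hangs upright over the orange disc, which is at left (200,185), and it clears the dividers. Next I lower it.

Request:
move_arm --motion "0 0 5 0;0 0 9 0;0 0 9 0;0 0 9 0;0 0 9 0;0 0 9 0;0 0 9 0;0 0 5 0;0 0 2 0;0 0 0 0"

```text
time_s: 16.5
position: [0.5069, -0.0178, 0.0952]
eef_rot: [-1.532, -2.743, -0.0]
ft_force: [-0.6, -0.5, -1.8]
gripper_width: 0.0474
grip_force: 41.3
```

Request:
move_arm --motion "0 0 1 0;0 0 0.5 0;0 0 0.5 0;0 0 0 0;0 0 0 0;0 0 0 0;0 0 0 0;0 0 0 0;0 0 0 0;0 0 0 0"

```text
time_s: 17.5
position: [0.5069, -0.0178, 0.0933]
eef_rot: [-1.532, -2.743, -0.0]
ft_force: [0.7, 0.6, -1.5]
gripper_width: 0.0471
grip_force: 41.3
```

Request:
move_arm --motion "0 0 0.5 0;0 0 0.5 0;0 0 0.5 0;0 0 0 0;0 0 0 0;0 0 0 0;0 0 0 0;0 0 0 0;0 0 0 0;0 0 0 0"

```text
time_s: 18.5
position: [0.507, -0.0178, 0.092]
eef_rot: [1.532, 2.743, 0.0]
ft_force: [-1.9, 0.1, 5.7]
gripper_width: 0.047
grip_force: 41.8
```

It has touched the floor, so I release slowly and retreat.

Request:
move_arm --motion "0 0 0 0;0 0 0 0;0 0 0 0;0 0 0 0;0 0 0 0;0 0 0 0;0 0 0 0;0 0 0 0;0 0 0 0;0 0 0 0" --gripper 75

```text
time_s: 19.5
position: [0.5069, -0.0178, 0.0918]
eef_rot: [-1.532, -2.743, -0.0]
ft_force: [-0.5, -0.5, -0.2]
gripper_width: 0.0752
grip_force: 0.0
```

Request:
move_arm --motion "0 0 -5 0;0 0 -10 0;0 0 -20 0;0 0 -20 0;0 0 -20 0;0 0 -20 0;0 0 -20 0;0 0 -20 0;0 0 -20 0;0 0 0 0"

```text
time_s: 20.5
position: [0.5077, -0.0179, 0.2504]
eef_rot: [1.53, 2.739, 0.002]
ft_force: [-0.3, 0.1, -0.7]
gripper_width: 0.0749
grip_force: 0.0
```

Request:
move_arm --motion "20 15 0 0;20 15 0 0;20 15 0 0;20 15 0 0;20 15 0 0;20 15 0 0;20 15 0 0;20 15 0 0;0 0 0 0;0 0 0 0"

```text
time_s: 21.5
position: [0.5249, 0.1815, 0.2467]
eef_rot: [-1.53, -2.743, 0.001]
ft_force: [-0.9, 0.1, 0.1]
gripper_width: 0.0749
grip_force: 0.0
```

```bash
python3 - <<'E'
from h import *
import cv2
s=get_state();im=viewer.camera('top');t=viewer.camera('scene')
print(s['time_s'],list(s['position'].round(5)),s['gripper_width'],s['ft_force'])
b=cv2.resize(im[150:260,290:400],(400,400),interpolation=cv2.INTER_CUBIC)
a=cv2.resize(t[130:270,220:360],(400,400),interpolation=cv2.INTER_CUBIC)
cv2.imwrite('pics/c5.png',np.hstack([b,a])[:,:,::-1])
E
```

```text
21.5 [np.float64(0.52494), np.float64(0.18152), np.float64(0.24673)] 0.07494520344122121 [-0.89417276  0.12414824  0.08685842]
```

View pics/c5.png

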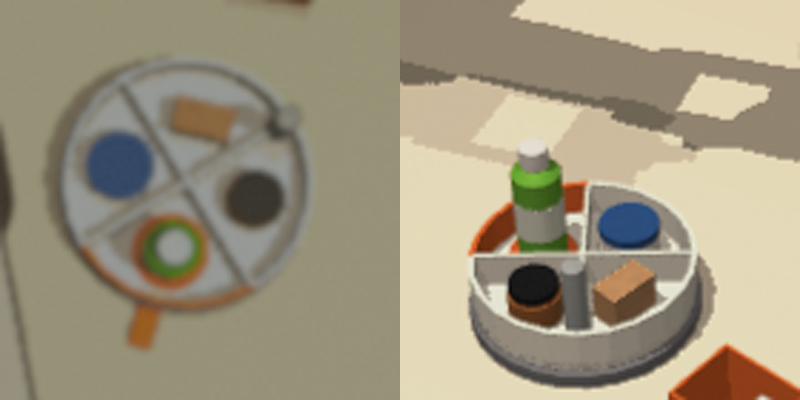

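The shampoo stands upright on the orange disc (top crop (171,250)) and the caddy is still in line with the pointer. I'm handing in.

```bash
python3 -c "from bench import close_job;print(close_job())"
```

```text
the job is handed in; nothing more can be done
None
```

The caddy is turned and sitting in line with the pointer, the shampoo stands upright in its orange compartment, and I handed the job in at about 21.5 s; the final pictures confirmed both, but I took no last picture of the rest of the counter.

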